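# Hold the tablet mill's cup at its half-way run position

### The job

The tablet mill's cup has been knocked over on the clinic desk: stand it upright on the desk on its steel foot, then lower it fully home into the mill's bayonet collar, its two lugs through the two gaps. Twist it clockwise (seen from above) to the half-way mark, 45 degrees, well short of the lock click near 90 degrees. A spring pushes it back, so finish while holding it there in the gripper, and leave everything else on the desk where it is.

Things in the scene. Friction and masses are not known exactly. Their poses are not given: they have to be found in the camera images.
- cup_center (a point): The mill's loose cup, 260 g, 110 mm tall: a grey plastic body of square section 52 x 52 mm (24 to 110 mm above its foot) on a round steel skirt. This point: on its axis, 55 mm above the foot. z points from foot to top; x, y are square to the flat sides. A thin white rib on its top runs along y. At the start it lies on a flat side, x upright, y level, axis 26 mm above the desk.
- cup_foot (a point): Centre of the underside of the cup's steel skirt, same axes as cup_center. The skirt is 46 mm across and 24 mm long, its lowest 4 mm tapered to 38 mm. Two round lugs (pins 9 mm thick) stick out of it at the cup's +y and -y, to 29 mm from the axis, centred 8 mm above the foot. When the cup is seated this point lies at mill_seat.
- mill_seat (a point): The mill: fixed white box 150 (x) x 125 (y) x 60 mm high, steel collar of 82 mm diameter on top. This point: on the collar's upright axis, at the floor where the cup's foot rests, 63 mm above the desk. z up, x and y along the box. Marks on the box beside the collar, from above: short at +y (entry), long 45 degrees clockwise of it (half-way), broad at +x (lock).
- mill_lip (a point): Centre of the collar's top, on its axis, 83 mm above the desk, 20 mm above mill_seat (same axes). The lip, the collar's top 5 mm, has a bore of 49.6 mm and two gaps about 16 mm wide, at the mill's +y and -y, for the lugs (either lug in either gap). Once down, the lugs turn freely under the lip, clockwise only.
- drive (a joint): Drive ring in the collar, turned by the seated lugs: 0 at entry (rest), growing clockwise seen from above, 0.785 (45 degrees) half-way, 1.57 at its end; past about 1.25 the lock clicks in. Its spring pushes back, 0.05 N m at 0 and 0.13 N m at half-way, and returns it to 0 when let go. The lugs have some 3 degrees of play either way in it.
- pill_bottle: Bystander: amber tablet jar, 40 mm across, 70 mm tall; origin under its centre.
- dose_cup: Bystander: little white plastic dose cup, 38 mm across, 40 mm tall; origin under its centre.
- mug: Bystander: white mug, 80 mm across, 90 mm tall; origin under its centre.
- oximeter: Bystander: finger clip, 60 x 34 x 31 mm; origin under its centre.
- thermometer: Bystander: white thermometer lying flat, about 122 x 20 x 14 mm; origin under it near its middle.
- sanitiser: Bystander: clear bottle, 60 mm across, 130 mm tall; origin under its centre.
- cotton_jar: Bystander: glass jar, 80 mm across, 110 mm tall; origin under its centre.
Not all that is in view belongs to the job. What is shaped like the part that bears mill_seat but green or red is not meant. Leave any brown look-alike of the part that bears cup_center alone.

How it is judged:
On the way, in this order (a step that is already met when the one before it is completed fails the run):
1. the cup stands upright on the desk on its foot (angle between cup_foot's own z axis and vertical below 0.12 rad and height (world z) of cup_foot below 0.004 m and horizontal distance between cup_foot and mill_seat above 0.09 m), for 0.2 s.
2. the cup is seated in the mill's collar, the ring not yet turned (distance between cup_foot and mill_seat below 0.005 m and angle between cup_foot's own z axis and vertical below 0.1 rad and value of joint drive below 0.4 rad), for 0.1 s.
At the end, for the whole second after the job is handed in: The cup is seated in the collar (foot within 6 mm of the seat, upright within 0.1 rad), the drive ring is at 45 degrees within 10 degrees (0.61 to 0.96 rad) and stays there, and the gripper's fingers still hold the cup (contact over 1 N) (value of joint drive between 0.61 and 0.96 rad and distance between cup_foot and mill_seat below 0.006 m and angle between cup_foot's own z axis and vertical below 0.1 rad and contact force between the fingers and cup above 1 N); the arm keeps its last pose, push and grip.
It fails at once if the ring is turned on to the lock click (value of joint drive above 1.25 rad).
It fails at once if a bystander is moved by more than 40 mm (distance of any of pill_bottle, dose_cup, mug, oximeter, thermometer, sanitiser, cotton_jar from where it was at the start of the episode above 0.04 m).
It also fails if it takes over 67 s, if anything falls off the work surface, if the arm or the gripper's body presses on something with over 40 N, if the wrist force passes 120 N, or if a joint passes its speed limit or range.

### The arm

A 6-joint arm with a two-finger parallel gripper is mounted at the origin on the work surface. World frame = base frame: x ahead of the robot, y to its left, z up, the work surface at z = 0. Lengths are in m, angles in rad, forces in N, time in s.
With the tool pointing down it reaches from about 0.15 to 0.775 m from the base axis. Payload 6.1 kg.
Tool frame: the origin (TCP) lies midway between the tips of the shut fingers; the grasp point (between the pads) lies 19 mm behind it (r.tcp_to_grasp is the z of the grasp point in the tool frame, in m); z points along the fingers, y is the direction in which the jaws open and shut (so a half turn about z gives the same grasp; the last joint's range is limited). The gripper opens to 85 mm and grips with 20 to 120 N. Pads are 22 mm wide; open, the fingers measure 114 mm over their backs; the gripper's body (76 mm by 85 mm) begins 54 mm behind the grasp point. The pads swing forward as they close: fully open they stand 13 mm farther back than shut.
Start: joints at [1.101, 0.126, -0.04, 1.405, 0, 1.571], TCP at [0.238, 0.468, 0.231] pointing down, gripper open.
Joint ranges: [-2.72, 2.72], [-0.95, 1.95], [-1.27, 1.35], [-1.78, 2.02], [-1.46, 1.47], [-3.14, 3.14]. Speed limits (rad/s): [2.39, 2.39, 3.01, 3.14, 3.14, 3.14].

### API

Orientations are given as a rotation vector (axis times angle).
In Python, from cell import r, planner, get_image, camera_model, models gives the robot as it stands. Calls block until the motion is done:
- r.move_ptp(position, orientation): joint-space move of the TCP to a pose.
- r.move_l(position, vel=0.15, attitude=None): straight line of the TCP; attitude=None keeps the orientation; vel is the mean speed in m/s.
- r.set_joints(angles): joint-space move.
- r.let_go() and r.gripper_close(): open the fingers fully, or close them until they stop; the grip force is fixed at half the most.
- r.hold(seconds).
- planner.inverse_kinematics(position, orientation): joint angles nearest the present ones, or None.
- r.read_state(): the state.
- get_image(name): name is "scene" or "top"; returns (picture, depth): 420x560x3 uint8, red, green, blue; 420x560 float32, m along the optical axis (not along the pixel's ray), 0 where there is no reading.
- camera_model(name): a dict with "mtx" (3x3 intrinsics, pixels), "k1" (the pictures are not rectified: a ray, as slopes to the right and down, at radius r is drawn at 1 + k1 r^2 times it, then the intrinsics apply), "T" (4x4, takes a point from camera to world coordinates). Camera axes: x right, y down, z forward; pixel columns grow to the right and rows downward; lengths in m; the calibration is good to about 2 mm. A picture is of the moment at which its call begins. camera_model takes no time and is no camera call.
A pose or a line that the arm cannot do raises r.MotionError and nothing moves.
- r.sign_off(): hands the job in, once; it reports no verdict.
Trained networks look in the newest picture that a camera, given by its name, has taken for a name from the list of things; names that differ only in an ending like _2 or _b are one class to them, and where a whole thing is asked for, a point or a joint stands for the part that bears it (a point fixed in the world has none). Each returns a list of dicts, best first, with "score" (0 to 1); they miss things now and then, are a little off and sometimes report something else, mostly with a low value. They report only what shows in the picture. A call takes as long as a camera call. They do not tell look-alikes from the thing itself.
- models.recognise(name, camera): "xy" ([column, row] in pixels, amid what is visible of it).
- models.masks_of(name, camera): "pixels" (420x560 bool, what is visible of it) and "xy" ([column, row] in pixels, amid what is visible of it).
- models.place_of(name, camera): "xy" ([column, row] in pixels: a listed point, or the origin of a listed thing).
The state is a dict: "t": time; "joint_positions": joint angles; "dq": joint speeds; "joint_efforts": joint torques, N m; "ee_pos": TCP position; "tcp_rot": TCP orientation; "contact_force": force on the tool from outside, world axes, zero at the start; "moment": the same for the moment, N m; "grip_width": finger opening in m.
Only numpy, scipy, OpenCV 4.12 (cv2) and the standard library are available. Lean on these libraries where they do the work, as an engineer would, in place of code of your own. Each camera call takes 0.05 s, during which the arm holds its last target. There are 200 camera calls.

## Working session

There is one attempt and no reset: what is moved stays moved. The work goes in short steps, each a Python script; the robot and the scene stay as the last script left them, time stands still between calls to the robot, and variables do not carry over. Pictures are saved under pics/ and viewed, about 8 in all and at most 12, crops included, and the job is handed in when it is done.

```bash
ls; mkdir -p pics; cat > h.py <<'E'
import numpy as np, cv2
from cell import r, planner, get_image, camera_model, models
from scipy.spatial.transform import Rotation as R
def ray(cam,px):
    m=camera_model(cam); K=np.array(m["mtx"]); k=m["k1"]; T=np.array(m["T"])
    d=np.array([(px[0]-K[0,2])/K[0,0],(px[1]-K[1,2])/K[1,1]]); u=d.copy()
    for _ in range(20): u=d/(1+k*(u@u))
    return T[:3,3], T[:3,:3]@np.array([u[0],u[1],1.])
def at_z(cam,px,z):
    o,d=ray(cam,px); return o+d*(z-o[2])/d[2]
def at_depth(cam,px,dep):
    o,d=ray(cam,px); return o+d*dep
def cloud(cam,dep,mask):
    v,u=np.nonzero(mask&(dep>0)); m=camera_model(cam); K=np.array(m["mtx"]);T=np.array(m["T"])
    d=np.stack([(u-K[0,2])/K[0,0],(v-K[1,2])/K[1,1]],1); w=d.copy()
    for _ in range(20): w=d/(1+m["k1"]*(w**2).sum(1,keepdims=True))
    z=dep[v,u]; return np.c_[w*z[:,None],z]@T[:3,:3].T+T[:3,3]
def tri(a,pa,b,pb):
    o1,d1=ray(a,pa);o2,d2=ray(b,pb)
    s=np.linalg.lstsq(np.c_[d1,-d2],o2-o1,rcond=None)[0]
    p,q=o1+s[0]*d1,o2+s[1]*d2
    return (p+q)/2,np.linalg.norm(p-q)
def save(n,img): cv2.imwrite('pics/'+n,img[:,:,::-1])
E
python3 - <<'E'
from h import *
np.set_printoptions(precision=3,suppress=True)
D={}
for c in("scene","top"):
    im,D[c]=get_image(c); save(c+'0.png',im); print(c,np.array(camera_model(c)["T"])); 
    for n in("cup_center","cup_foot","mill_seat","mill_lip"):
        for q in models.place_of(n,c): 
            x,y=np.round(q["xy"]).astype(int); print(c,n,round(q["score"],2),np.round(q["xy"],1),at_depth(c,q["xy"],D[c][y,x]))
for n in("pill_bottle","dose_cup","mug","oximeter","thermometer","sanitiser","cotton_jar"):
    for q in models.place_of(n,"top")[:2]: print(n,round(q["score"],2),np.round(q["xy"]),at_z("top",q["xy"],0))
print(r.read_state())
E
```

```text
pics
scene [[ 0.718  0.411 -0.562  1.068]
 [ 0.696 -0.403  0.594 -0.626]
 [ 0.017 -0.818 -0.575  0.683]
 [ 0.     0.     0.     1.   ]]
scene cup_center 0.66 [332.9 204.8] [0.509 0.148 0.046]
scene cup_center 0.6 [353.1 176.4] [0.464 0.294 0.052]
scene cup_foot 0.87 [319.3 198. ] [0.458 0.155 0.039]
scene cup_foot 0.75 [371.4 174.3] [0.488 0.351 0.046]
scene mill_seat 0.86 [291.6 152.9] [0.283 0.232 0.081]
scene mill_seat 0.72 [234.6 247.3] [ 0.5   -0.174  0.086]
scene mill_seat 0.57 [119.5 221.3] [ 0.242 -0.299  0.083]
scene mill_seat 0.42 [312.3 333. ] [ 0.73  -0.183  0.015]
scene mill_lip 0.83 [230.8 239.4] [ 0.456 -0.148  0.067]
scene mill_lip 0.72 [114.9 218.8] [ 0.203 -0.294  0.067]
scene mill_lip 0.68 [292.7 144.4] [0.242 0.281 0.077]
top [[ 0.02  -0.996  0.092  0.345]
 [-1.    -0.021 -0.004 -0.009]
 [ 0.006 -0.092 -0.996  1.482]
 [ 0.     0.     0.     1.   ]]
top cup_center 0.81 [219.3 194.2] [0.495 0.166 0.055]
top cup_center 0.78 [163.5 208.4] [0.454 0.316 0.054]
top cup_foot 0.84 [215.9 215.3] [0.44  0.177 0.023]
top cup_foot 0.8 [145.9 199.9] [0.476 0.367 0.045]
top cup_
[... 498 characters left out ...]
  -0.008  0.   ]
oximeter 0.82 [197. 119.] [0.714 0.244 0.   ]
thermometer 0.6 [349. 121.] [ 0.716 -0.188  0.   ]
thermometer 0.59 [196. 120.] [0.711 0.247 0.   ]
sanitiser 0.78 [126. 178.] [0.541 0.44  0.   ]
cotton_jar 0.92 [436. 181.] [ 0.551 -0.435  0.   ]
{'t': 0.85, 'joint_positions': array([ 1.101,  0.126, -0.04 ,  1.405, -0.   ,  1.571]), 'dq': array([ 0.001, -0.001, -0.001, -0.001, -0.001, -0.   ]), 'joint_efforts': array([  0.001, -43.567,  35.308,   0.001,   0.   ,  -0.   ]), 'ee_pos': array([0.238, 0.468, 0.231]), 'tcp_rot': array([0.731, 3.055, 0.   ]), 'contact_force': array([ 0.615, -0.48 ,  0.16 ]), 'moment': array([-0.039,  0.006,  0.042]), 'grip_width': 0.08513654987050552}
```

```bash
python3 - <<'E'
import cv2
a=cv2.imread('pics/scene0.png')[100:360,60:460];cv2.imwrite('pics/s1.png',cv2.resize(a,(800,520),interpolation=2))
a=cv2.imread('pics/top0.png')[90:340,100:460];cv2.imwrite('pics/t1.png',cv2.resize(a,(800,556),interpolation=2))
E
```

```text
(no output)
```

View pics/s1.png

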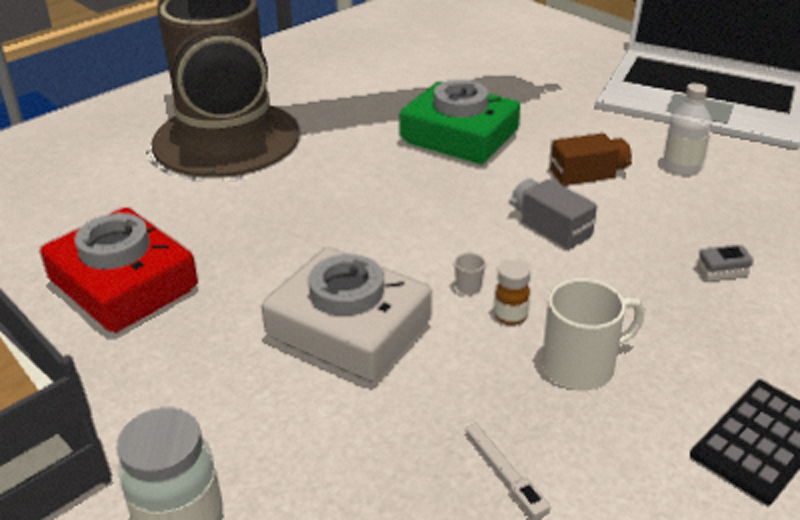

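View pics/t1.png

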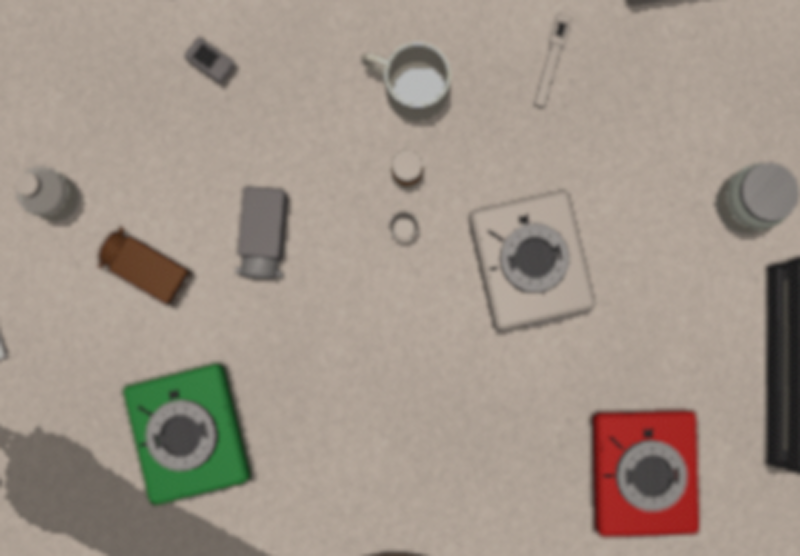

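The grey cup lies at about scene px (335,205), foot towards the robot. The white mill is at top px (341,206), with its entry mark on the left (+y) and its lock mark up (+x), yawed slightly counter-clockwise. The brown cup and the green and red mills are decoys.

```bash
cat >> h.py <<'E'
def tool(zdir,ydir):
    z=np.array(zdir,float);z/=np.linalg.norm(z); y=np.array(ydir,float); y-=z*(y@z); y/=np.linalg.norm(y)
    return R.from_matrix(np.c_[np.cross(y,z),y,z]).as_rotvec()
E
cat > meas.py <<'E'
from h import *
np.set_printoptions(precision=4,suppress=True)
def near(name,cam,xy,dep):
    best=None
    for q in models.masks_of(name,cam):
        P=cloud(cam,dep,q["pixels"])
        if len(P)<20: continue
        d=np.linalg.norm(np.median(P,0)[:2]-xy)
        if d<0.07 and (best is None or d<best[0]): best=(d,P,q)
    return best
def rect(P):
    (c,(w,h),a)=cv2.minAreaRect(P[:,:2].astype(np.float32)); return np.array(c),w,h,a
E
python3 - <<'E'
from meas import *
for c in("top","scene"):
    im,dep=get_image(c)
    for n,xy in(("cup_center",[.48,.165]),("mill_lip",[.465,-.155]),("mill_seat",[.465,-.155])):
        b=near(n,c,np.array(xy),dep)
        if b is None: print(c,n,"none");continue
        P=b[1]; print(c,n,len(P),"zpct",np.percentile(P[:,2],[5,25,50,75,95]),rect(P))
        if n=="cup_center":
            Q=P[P[:,2]>.045]; print(" flat top",len(Q),np.median(Q[:,2]),rect(Q),Q.mean(0)); np.save(f'cup_{c}.npy',P)
        else:
            Q=P[(P[:,2]>.052)&(P[:,2]<.068)]; print(" box top",len(Q),rect(Q))
            Q=P[(P[:,2]>.076)&(P[:,2]<.09)]; print(" collar",len(Q), rect(Q) if len(Q)>5 else '',np.median(Q[:,2]), cv2.minEnclosingCircle(Q[:,:2].astype(np.float32)) if len(Q) else '')
            np.save(f'{n}_{c}.npy',P)
# two-view triangulation of net points
print(tri("top",[219.3,194.2],"scene",[332.9,204.8]),tri("top",[215.9,215.3],"scene",[319.3,198.]))
print("mill",tri("top",[340.9,205.9],"scene",[234.6,247.3]),tri("top",[340.3,206],"scene",[230.8,239.4]))
for n,p in(("a0",0),("a30",30),("a45",45)):
    a=np.deg2rad(p); 
    for s in(1,-1):
        o=[planner.inverse_kinematics([.49,.165,.03],tool([-np.sin(a),0,-np.cos(a)],[0,s,0])),planner.inverse_kinematics([.45,.165,.08],tool([np.cos(a),0,-np.sin(a)],[0,s,0]))]
        print(n,s,*o)
E
```

```text
top cup_center 860 zpct [0.0119 0.0454 0.0499 0.0528 0.0565] (array([0.5003, 0.1794]), 0.06303133815526962, 0.11864229291677475, 86.52632904052734)
 flat top 654 0.05118554190693614 (array([0.4967, 0.1746]), 0.052003275603055954, 0.10840409249067307, 86.24302673339844) [0.5019 0.1739 0.0514]
top mill_lip 2665 zpct [0.0524 0.0575 0.0604 0.0642 0.0842] (array([ 0.472 , -0.1599]), 0.15940114855766296, 0.1354273110628128, 13.779637336730957)
 box top 2053 (array([ 0.4686, -0.1558]), 0.14977361261844635, 0.12532083690166473, 13.983128547668457)
 collar 433 (array([ 0.4678, -0.1554]), 0.07937132567167282, 0.07986624538898468, 2.2837929725646973) 0.08247994612201182 ((0.4685431718826294, -0.15571686625480652), 0.04113795608282089)
top mill_seat 2666 zpct [0.0524 0.0575 0.0604 0.0642 0.0842] (array([ 0.4713, -0.1601]), 0.16090428829193115, 0.13542672991752625, 13.777872085571289)
 box top 2053 (array([ 0.4686, -0.1558]), 0.14977361261844635, 0.12532083690166473, 13.983128547668457)
 collar 433 (array([ 0.4678, -0.1554]), 0.07937132567167282, 0.07986624538898468, 2.2837929725646973) 0.0824799
[... 1283 characters left out ...]
]), np.float64(0.002706796624450096)) (array([0.4403, 0.1777, 0.0208]), np.float64(1.3651631172662423e-05))
mill (array([ 0.4724, -0.1567,  0.0595]), np.float64(0.007835573512117314)) (array([ 0.4676, -0.1565,  0.079 ]), np.float64(0.0009365403486414947))
a0 1 [ 0.3248  0.1906 -0.4153  0.9648  0.      0.3248] None
a0 -1 [ 0.3248  0.1906 -0.4153  0.9648  0.     -2.8168] None
a30 1 [0.2532 0.6074 0.0653 1.5384 0.1256 0.2204] None
a30 -1 [ 0.2532  0.6074  0.0653  1.5384  0.1256 -2.9212] None
a45 1 [0.2318 0.8275 0.3009 1.816  0.1632 0.1654] [ 0.6003 -0.3783 -1.0888  0.1703 -0.4109  0.4508]
a45 -1 [ 0.2318  0.8275  0.3009  1.816   0.1632 -2.9762] [ 0.6003 -0.3783 -1.0888  0.1703 -0.4109 -2.6908]
```

```bash
python3 - <<'E'
from h import *
np.set_printoptions(precision=2,suppress=True)
for a in(10,15,20,25):
  A=np.deg2rad(a)
  for rad in(.5,.54,.58,.62,.66):
    ph=np.arctan2(.17,.55); u=np.array([np.cos(ph),np.sin(ph),0]); t=np.array([-u[1],u[0],0])
    zd=np.cos(A)*u-np.sin(A)*np.array([0,0,1]); 
    out=[planner.inverse_kinematics(rad*u+[0,0,z]+.01*zd,tool(zd,t)) for z in(.065,.14)]
    print(a,rad,*out)
  zd=np.array([-np.sin(A)*np.cos(-.08),-np.sin(A)*np.sin(-.08),-np.cos(A)])
  print(a,'grasp',planner.inverse_kinematics(np.array([.505,.173,.03])+.015*zd,tool(zd,[.08,1,0])))
E
```

```text
10 0.5 None None
10 0.54 None None
10 0.58 None None
10 0.62 None None
10 0.66 None None
10 grasp [ 0.3   0.36 -0.24  1.13  0.06  0.37]
15 0.5 None None
15 0.54 None None
15 0.58 None None
15 0.62 None None
15 0.66 None [ 0.3   0.11 -1.22 -1.07  0.    0.  ]
15 grasp [ 0.28  0.42 -0.17  1.23  0.09  0.35]
20 0.5 None None
20 0.54 None None
20 0.58 None None
20 0.62 None [ 0.3  -0.07 -1.24 -0.82  0.    0.  ]
20 0.66 [ 0.3   0.26 -1.23 -1.14  0.    0.  ] [ 0.3   0.01 -1.17 -0.83  0.    0.  ]
20 grasp [ 0.27  0.49 -0.09  1.32  0.12  0.33]
25 0.5 None None
25 0.54 None None
25 0.58 None [ 0.3  -0.24 -1.24 -0.56  0.    0.  ]
25 0.62 [ 0.3   0.1  -1.26 -0.92  0.    0.  ] [ 0.3  -0.14 -1.17 -0.59  0.    0.  ]
25 0.66 [ 0.3   0.16 -1.17 -0.9   0.    0.  ] [ 0.3  -0.05 -1.1  -0.61  0.    0.  ]
25 grasp [ 0.26  0.56 -0.01  1.42  0.14  0.31]
```

```bash
cat > stand.py <<'E'
from h import *
A=np.deg2rad(25); Z=np.array([0,0,1.])
d=np.array([np.cos(-.083),np.sin(-.083),0]); c=np.array([.498,.1735,.026])
zd=-np.sin(A)*d-np.cos(A)*Z; o1=tool(zd,[-d[1],d[0],0]); o1n=o1
g=c+.011*d+.005*Z+.020*zd
ph=.3; u=np.array([np.cos(ph),np.sin(ph),0]); zd2=np.cos(A)*u-np.sin(A)*Z; o2=tool(zd2,[-u[1],u[0],0])
# grasp point is .066 above foot and .005 to robot side of axis
p2=.65*u+.066*Z-.005*u+.020*zd2
E
python3 - <<'E'
from stand import *
np.set_printoptions(precision=3,suppress=True)
r.let_go()
r.move_ptp(g-.10*zd,o1); r.move_l(g,vel=.1)
s=r.read_state(); print(s["contact_force"],s["ee_pos"],g)
r.gripper_close(); s=r.read_state(); print("w",s["grip_width"],s["contact_force"],s["t"])
r.move_l(g+[0,0,.15],vel=.12); s=r.read_state(); print("w",s["grip_width"],s["contact_force"])
r.move_ptp(p2+[0,0,.06],o2); s=r.read_state(); print(s["ee_pos"],s["contact_force"],s["moment"],s["t"])
im,_=get_image("scene"); save("held.png",cv2.resize(im[60:300,200:500],(750,600)))
E
```

```text
[ 0.319  0.235 -0.703] [0.501 0.173 0.013] [0.501 0.173 0.013]
w 0.05108870258388674 [2.76  0.333 3.402] 4.6833
w 0.05183971841940148 [-0.559  0.972 -3.455]
[0.634 0.196 0.117] [ 0.281  0.62  -2.313] [-0.435  1.237  0.003] 8.1333
```

View pics/held.png

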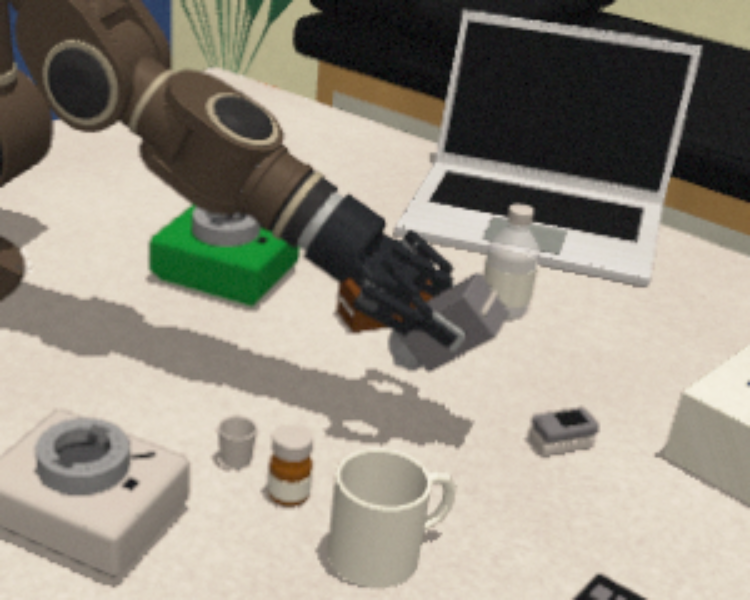

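```bash
cat >> meas.py <<'E'
def held(cams=("scene","top"),tag=None):
    t=np.array(r.read_state()["ee_pos"]); out={}
    for c in cams:
        im,dep=get_image(c)
        for n in("cup_center","cup_foot"):
            for q in models.place_of(n,c)[:4]: out.setdefault((n,c),[]).append((q["score"],q["xy"]))
    res={}
    for n in("cup_center","cup_foot"):
        best=None
        for s1,a in out.get((n,"scene"),[]):
            for s2,b in out.get((n,"top"),[]):
                p,e=tri("scene",a,"top",b)
                if np.linalg.norm(p-t)<.12 and (best is None or e<best[1]): best=(p,e,s1,s2)
        res[n]=best
    return res
E
python3 - <<'E'
from meas import *
t=r.read_state()["ee_pos"]
print(held())
for c in("scene","top"):
    im,dep=get_image(c)
    b=near("cup_center",c,t[:2],dep)
    if b:
        P=b[1];P=P[np.linalg.norm(P-t,axis=1)<.12];print(c,len(P),b[2]["score"],P.mean(0),P.min(0),P.max(0)); np.save(f'held_{c}.npy',P)
        # plane normals
        x=P-P.mean(0)
        rng=np.random.default_rng(0);Q=P.copy()
        for k in range(3):
            best=None
            for _ in range(500):
                i=rng.choice(len(Q),3,replace=False);n=np.cross(Q[i[1]]-Q[i[0]],Q[i[2]]-Q[i[0]]);l=np.linalg.norm(n)
                if l<2e-4: continue
                n/=l;m=abs((Q-Q[i[0]])@n)<.0025
                if best is None or m.sum()>best.sum():best=m
            S=Q[best];n=np.linalg.svd(S-S.mean(0))[2][2];print(' plane',best.sum(),n,S.mean(0));Q=Q[~best]
            if len(Q)<30:break
E
```

```text
{'cup_center': (array([0.6116, 0.184 , 0.1097]), np.float64(0.0048314540194843445), 0.78, 0.88), 'cup_foot': (array([0.5679, 0.1809, 0.0636]), np.float64(0.002498603873215165), 0.62, 0.8)}
scene 815 0.73 [0.6234 0.1755 0.1295] [0.5594 0.1477 0.0655] [0.665  0.2238 0.1712]
 plane 393 [-0.2863  0.9581 -0.0048] [0.6249 0.1672 0.123 ]
 plane 194 [-0.663  -0.1758 -0.7277] [0.6441 0.1964 0.1542]
 plane 93 [-0.7169 -0.2733  0.6414] [0.6023 0.1829 0.1433]
top 625 0.72 [0.6156 0.1897 0.1486] [0.5694 0.1587 0.1189] [0.662  0.2245 0.171 ]
 plane 281 [-0.6983 -0.2319  0.6772] [0.6039 0.1878 0.1469]
 plane 174 [-0.6565 -0.2084 -0.7249] [0.641  0.1971 0.1521]
 plane 76 [-0.7038 -0.2251  0.6738] [0.5998 0.1828 0.1465]
```

```bash
python3 - <<'E'
from stand import *
s=r.read_state(); M=R.from_rotvec(s["tcp_rot"]).as_matrix(); print(M,R.from_rotvec(o2).as_matrix(),s["grip_width"],s["joint_positions"])
ax=np.array([.67,.2,.715]); gp=s["ee_pos"]-.02*M[:,2]
for nm,P in(("c",np.array([.6116,.184,.1097])),("f",np.array([.5679,.1809,.0636]))): print(nm,(P-gp)@M)
print("axis in tool",M.T@ax)
E
```

```text
[[-4.03799418e-01 -2.95502940e-01  8.65808317e-01]
 [-1.24922679e-01  9.55341830e-01  2.67799015e-01]
 [-9.06278299e-01 -2.20085709e-05 -4.22681494e-01]] [[-4.03742646e-01 -2.95520207e-01  8.65828899e-01]
 [-1.24892236e-01  9.55336489e-01  2.67832265e-01]
 [-9.06307787e-01  2.77555756e-17 -4.22618262e-01]] 0.0515910923032684 [ 2.99983308e-01 -1.85472657e-02 -1.13092077e+00 -6.75971418e-01
 -1.05548062e-05 -1.93618778e-05]
c [ 0.01742421 -0.00494433  0.00111868]
f [ 0.07723694  0.00500861 -0.01806171]
axis in tool [-0.94351913 -0.00693434  0.33143411]
```

```bash
cat >> h.py <<'E'
from scipy.spatial.transform import Slerp
def lin(p,o,n=6,vel=.15):
    "straight TCP path with evenly turned attitude, in n pieces"
    s=r.read_state(); p0=np.array(s["ee_pos"]); S=Slerp([0,1],R.from_rotvec([s["tcp_rot"],o]))
    for k in range(1,n+1):
        f=k/n; r.move_l(list(p0+f*(np.array(p)-p0)),vel=vel,attitude=list(S(f).as_rotvec()))
E
python3 - <<'E'
from stand import *
np.set_printoptions(precision=3,suppress=True)
b=np.deg2rad(70.6); zd3=np.cos(b)*u-np.sin(b)*Z; o3=tool(zd3,[-u[1],u[0],0])
q=.54*u+.032*Z+.02*zd3
p=np.array(r.read_state()["ee_pos"])
r.move_l(p+[0,0,.08],vel=.2)
lin(q+[0,0,.15],o3,4,.3)
r.move_l(q+[0,0,.03],vel=.15); r.move_l(q+[0,0,.003],vel=.05)
s=r.read_state(); print(s["contact_force"],s["moment"],s["t"])
r.let_go(); r.move_l(q-.14*zd3,vel=.3); print(r.read_state()["t"])
from meas import *
for c in("top","scene"):
    im,dep=get_image(c); m=near("cup_center",c,q[:2],dep)
    save(c+"_laid.png",im)
    if m: P=m[1];Q=P[(P[:,2]>.045)&(P[:,2]<.07)];print(c,len(P),len(Q),np.median(Q[:,2]),rect(Q),m[2]["score"])
    for n in("cup_center","cup_foot"):print(n,[(round(k["score"],2),at_z(c,k["xy"],.026 )) for k in models.place_of(n,c)[:3]])
E
```

```text
[-0.391  0.152 -2.845] [-0.092  0.435 -0.018] 12.5333
13.5833
top 418 408 0.051777944538248355 (array([0.5195, 0.162 ]), 0.06373611837625504, 0.05194464325904846, 17.202089309692383) 0.93
cup_center [(0.79, array([0.4567, 0.3246, 0.026 ])), (0.7, array([0.7107, 0.2464, 0.026 ]))]
cup_foot [(0.59, array([0.4678, 0.3738, 0.026 ]))]
scene 1061 489 0.05267621297493785 (array([0.5013, 0.1517]), 0.11087652295827866, 0.05844053998589516, 14.479131698608398) 0.78
cup_center [(0.72, array([0.4494, 0.3243, 0.026 ])), (0.62, array([0.5027, 0.1597, 0.026 ]))]
cup_foot [(0.91, array([0.4682, 0.3858, 0.026 ])), (0.69, array([0.4541, 0.1437, 0.026 ]))]
```

```bash
sed -i 's/^d=.*/d=np.array([np.cos(.285),np.sin(.285),0]); c=np.array([.501,.153,.026])/' stand.py
python3 - <<'E'
from stand import *
from meas import held
np.set_printoptions(precision=3,suppress=True)
lin(g-.12*zd,o1,3,.3); r.move_l(g,vel=.12)
r.gripper_close(); s=r.read_state(); print("w",s["grip_width"],s["contact_force"],s["moment"],s["t"])
def chk(l):
    s=r.read_state(); h=held(); M=R.from_rotvec(s["tcp_rot"]).as_matrix(); print(l,s["grip_width"],s["moment"],s["t"])
    if all(h.values()):
        ax=h["cup_center"][0]-h["cup_foot"][0]; ax/=np.linalg.norm(ax); print("  axis",ax,"in tool",M.T@ax,h["cup_foot"])
    else: print(h)
r.move_l(g+[0,0,.03],vel=.05); r.move_l(g+[0,0,.18],vel=.2); chk("lifted")
lin([*p2[:2],.2],o2,5,.2); chk("turned")
im,_=get_image("scene"); save("held2.png",cv2.resize(im[60:300,200:500],(750,600)))
E
```

```text
w 0.05144917584982408 [1.341 0.529 3.583] [ 0.221 -0.384 -0.093] 16.85
lifted 0.05134028973812295 [ 0.17  -0.66  -0.012] 18.5
{'cup_center': None, 'cup_foot': None}
turned 0.05140269785456005 [-0.342  1.33  -0.024] 21.4917
  axis [-0.014 -0.004  1.   ] in tool [-0.899  0.    -0.437] (array([0.623, 0.192, 0.148]), np.float64(1.939932692506581e-06), 0.93, 0.57)
```

View pics/held2.png

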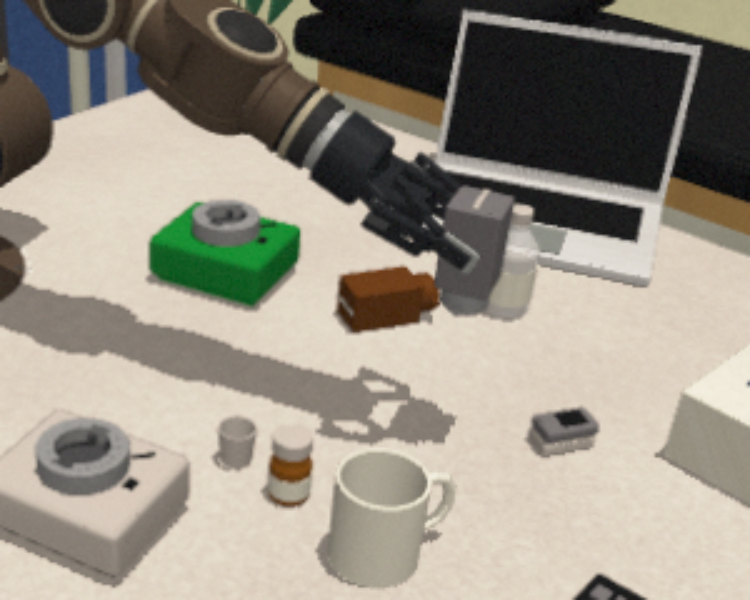

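The cup is upright in the grip at about px (475,250). Next I lower it until it touches the desk.

```bash
python3 - <<'E'
from stand import *
from meas import *
np.set_printoptions(precision=4,suppress=True)
r.move_l(p2+[0,0,.02],vel=.15); r.move_l(p2+[0,0,.006],vel=.05)
f0=r.read_state()["contact_force"][2]; z=p2[2]+.006
for k in range(10):
    z-=.0015; r.move_l([*p2[:2],z],vel=.03); f=r.read_state()["contact_force"][2]
    if f-f0>4: break
print("z",z-p2[2],f-f0,r.read_state()["t"])
r.let_go(); r.hold(.1); r.move_l(np.array([*p2[:2],z])-.13*zd2,vel=.25)
s=r.read_state();print(s["t"])
for c in("top","scene"):
    im,dep=get_image(c); m=near("cup_center",c,p2[:2],dep); 
    if m: P=m[1];Q=P[(P[:,2]>.1)&(P[:,2]<.12)];print(c,len(P),len(Q),np.median(Q[:,2]),rect(Q),Q.mean(0),np.percentile(P[:,2],[2,98]))
h={}
for n in("cup_center","cup_foot"):
    for c in("top","scene"):h[n,c]=models.place_of(n,c)[:3]
    print(n,[(tri("top",a["xy"],"scene",b["xy"])) for a in h[n,"top"] for b in h[n,"scene"] if tri("top",a["xy"],"scene",b["xy"])[1]<.008])
E
```

```text
z 0.0 6.976387475131714 24.2417Traceback (most recent call last):
  File "<stdin>", line 10, in <module>
cell.MotionError: the arm cannot follow that straight line within its joint ranges
```

```bash
cat > after.py <<'E'
from stand import *
from meas import *
np.set_printoptions(precision=4,suppress=True)
def look(xy,zt=.11):
    for c in("top","scene"):
        im,dep=get_image(c); m=near("cup_center",c,xy,dep); save(f"look_{c}.png",im)
        if m: P=m[1];Q=P[abs(P[:,2]-zt)<.01];print(c,len(P),len(Q),np.median(Q[:,2]),rect(Q),Q.mean(0),np.percentile(P[:,2],[2,98]))
    for n in("cup_center","cup_foot"):
        h=[models.place_of(n,c)[:3] for c in("top","scene")]
        print(n,[x for x in (tri("top",a["xy"],"scene",b["xy"]) for a in h[0] for b in h[1]) if x[1]<.008 and np.linalg.norm(x[0][:2]-xy)<.06])
E
python3 - <<'E'
from after import *
p=np.array(r.read_state()["ee_pos"])
r.move_l(p+[0,0,.12],vel=.2)
lin(p+[-.12,0,.16]-.0*zd2,o2,2,.3)
print(r.read_state()["t"]); look(p2[:2])
E
```

```text
26.25
top 511 367 0.10951392645221625 (array([0.6188, 0.1913]), 0.051647260785102844, 0.049578674137592316, 17.436513900756836) [0.6184 0.1909 0.1093] [0.0122 0.1156]
scene 982 319 0.11102246796576276 (array([0.6237, 0.1907]), 0.050932928919792175, 0.0535859651863575, 16.28605079650879) [0.6269 0.1859 0.1098] [0.01   0.1134]
cup_center [(array([0.6263, 0.1873, 0.058 ]), np.float64(0.0028540755665170496))]
cup_foot [(array([0.5938, 0.1737, 0.1536]), np.float64(0.0013291018452483779)), (array([0.6204, 0.1932, 0.0104]), np.float64(0.0008545619465925066)), (array([0.5998, 0.1704, 0.158 ]), np.float64(0.005853148722996078)), (array([0.6268, 0.1894, 0.0164]), np.float64(0.007092238573271582))]
```

```bash
cat > ins.py <<'E'
from h import *
np.set_printoptions(precision=4,suppress=True)
MX=np.array([.4703,-.156]); YAW=np.deg2rad(13.9); S=.068  # TCP height above foot
SG=-1
def down(th): return tool([0,0,-1],[SG*np.cos(th),SG*np.sin(th),0])
def st(): s=r.read_state(); return np.array(s["contact_force"]),np.array(s["ee_pos"]),s["t"],np.array(s["moment"])
E
python3 - <<'E'
import ins
from ins import *
for sg in(1,-1):
    ins.SG=sg
    print(sg,[None if q is None else q[5].round(2) for q in(planner.inverse_kinematics(p,down(th)) for p,th in(([.621,.191,S],.296),([*MX,.2],YAW),([*MX,.063+S],YAW-.84)))])
E
```

```text
1 [np.float64(1.57), np.float64(1.01), np.float64(1.85)]
-1 [np.float64(-1.57), np.float64(-2.13), np.float64(-1.29)]
```

```bash
sed -i 's/^SG=-1/SG=1/' ins.py
python3 - <<'E'
from ins import *
C=np.array([.621,.191])
lin([*C,.26],down(.296),5,.3)
r.move_l([*C,.15],vel=.25); r.move_l([*C,S],vel=.1); print("pre",*st()[:3])
r.gripper_close(); r.hold(.1); print("grip",r.read_state()["grip_width"],*st()[:3])
r.move_l([*C,S+.02],vel=.05);r.move_l([*C,.21],vel=.25)
lin([*MX,.21],down(YAW),3,.3); r.move_l([*MX,.083+S+.008],vel=.15)
r.hold(.2); print("above",*st())
im,_=get_image("scene"); save("above.png",cv2.resize(im[100:300,130:380],(750,600)))
E
```

```text
pre [-0.7228 -0.1627 -0.4831] [0.6215 0.1911 0.0688] 30.8333
grip 0.05142209607735342 [ 1.4518 -0.434   5.1811] [0.6216 0.1912 0.0689] 31.3417
above [-0.3215 -0.0988 -3.3331] [ 0.4711 -0.156   0.1602] 34.925 [ 0.0074  0.0243 -0.0096]
```

View pics/above.png

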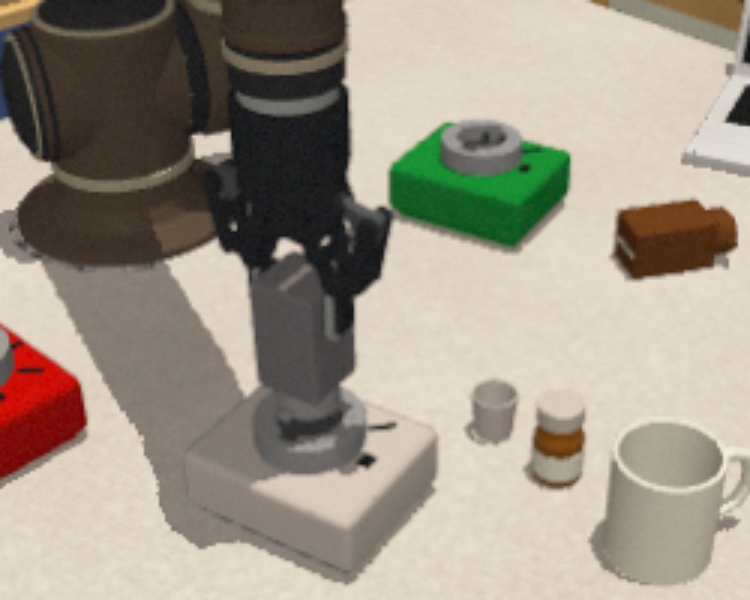

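The cup hangs upright over the white mill's collar at about px (310,425) in the crop. Next I lower it in small steps, easing the sideways force.

```bash
cat > low.py <<'E'
from ins import *
def lower(xy,z,zend,lim=15,step=.002,gain=1.5e-4):
    "step down; shift with the sideways push; stop on a firm upward push"
    xy=np.array(xy,float); f0=None; log=[]
    b=st()[0]
    while z>zend:
        z-=step; r.move_l([*xy,z],vel=.04); f,p,t,m=st(); df=f-b; log.append((z,*p,*df,*m))
        if df[2]>lim: break
        if np.hypot(*df[:2])>2: xy=xy+np.clip(gain*df[:2],-.0008,.0008)
    return xy,z,np.array(log)
E
python3 - <<'E'
from low import *
xy,z,l=lower(MX,.159,.063+S-.002)
np.set_printoptions(precision=4,suppress=True,linewidth=140); print(l[:,:7]); print(l[-1],xy,z,z-S,st()[2])
E
```

```text
[[ 0.157   0.4703 -0.1561  0.157   0.2346  0.3916  0.3229]
 [ 0.155   0.4701 -0.156   0.1548  0.7864  0.5272  0.7381]
 [ 0.153   0.4702 -0.156   0.1528  0.7334  1.0734  0.8122]
 [ 0.151   0.4702 -0.156   0.1508  0.9417  0.6143  0.2268]
 [ 0.149   0.4702 -0.156   0.1488  0.1523  0.2115  0.6389]
 [ 0.147   0.4702 -0.156   0.1468  0.3786  0.7832 -0.1757]
 [ 0.145   0.4702 -0.156   0.1448  0.1168  0.7721 -0.1059]
 [ 0.143   0.4702 -0.156   0.1428  1.3698  0.4521  0.9781]
 [ 0.141   0.4702 -0.156   0.1408 -0.6882  0.306  -0.2977]
 [ 0.139   0.4702 -0.156   0.1388  0.4689  1.527   1.3966]
 [ 0.137   0.4702 -0.156   0.1368  0.6901  1.8752  0.5801]
 [ 0.135   0.4702 -0.156   0.1348  1.2842  0.5532 -0.1373]
 [ 0.133   0.4702 -0.156   0.1329  0.9393 -0.0543  0.9868]
 [ 0.131   0.4706 -0.1561  0.1318 -1.066   1.6131  6.9496]
 [ 0.129   0.4707 -0.1562  0.1316 -4.4995  2.1284 20.925 ]]
[ 0.129   0.4707 -0.1562  0.1316 -4.4995  2.1284 20.925   0.3471  1.7557 -0.0246] [ 0.4703 -0.156 ] 0.12899999999999998 0.06099999999999997 38.725
```

Seated: it stopped firmly with the TCP at z = 0.1316, so the foot is about at the seat height. Now the twist.

```bash
python3 - <<'E'
from low import *
r.move_l([*MX,.131],vel=.03); print(*st())
for k in range(1,7):
    r.move_ptp([*MX,.131],list(down(YAW-np.deg2rad(8*k)))); r.hold(.1); s=st(); print(8*k,s[0],s[1],s[2],"Mz",s[3], r.read_state()["grip_width"])
from after import look
look(MX,.173)
im,_=get_image("scene"); save("tw_s.png",cv2.resize(im[100:300,130:380],(750,600)))
im,_=get_image("top"); save("tw_t.png",cv2.resize(im[140:270,270:420],(750,600)))
E
```

```text
[-1.2687  0.6118  7.608 ] [ 0.4707 -0.1561  0.1317] 38.975 [0.1217 0.6086 0.0261]
8 [-1.0379  0.2483  6.3402] [ 0.4708 -0.1564  0.1317] 39.3333 Mz [-0.0019  0.5342  0.0886] 0.051193813101244955
16 [-1.9357 -0.0165  8.6383] [ 0.4708 -0.1563  0.1317] 39.6917 Mz [0.0629 0.5734 0.0526] 0.051354223515988125
24 [-2.7432  1.0702  6.4698] [ 0.4707 -0.1562  0.1317] 40.05 Mz [0.0753 0.6876 0.1159] 0.051269041921146646
32 [-1.7211  0.3511  8.0711] [ 0.4707 -0.1561  0.1317] 40.4083 Mz [0.147  0.6486 0.0837] 0.051410252010031396
40 [-2.7783  0.497   7.9213] [ 0.4706 -0.156   0.1317] 40.7667 Mz [0.2721 0.7138 0.1408] 0.05143322527878384
48 [-2.3094  1.6119  8.1795] [ 0.4706 -0.1559  0.1317] 41.125 Mz [0.3686 0.6719 0.1336] 0.051564825730559365
scene 792 181 0.17341002313744824 (array([ 0.4739, -0.1576]), 0.051999688148498535, 0.0509524941444397, 56.15036392211914) [ 0.4779 -0.1648  0.1721] [0.0834 0.1752]
cup_center [(array([ 0.4645, -0.1507,  0.1142]), np.float64(0.0025167357571241854))]
cup_foot []
```

View pics/tw_s.png

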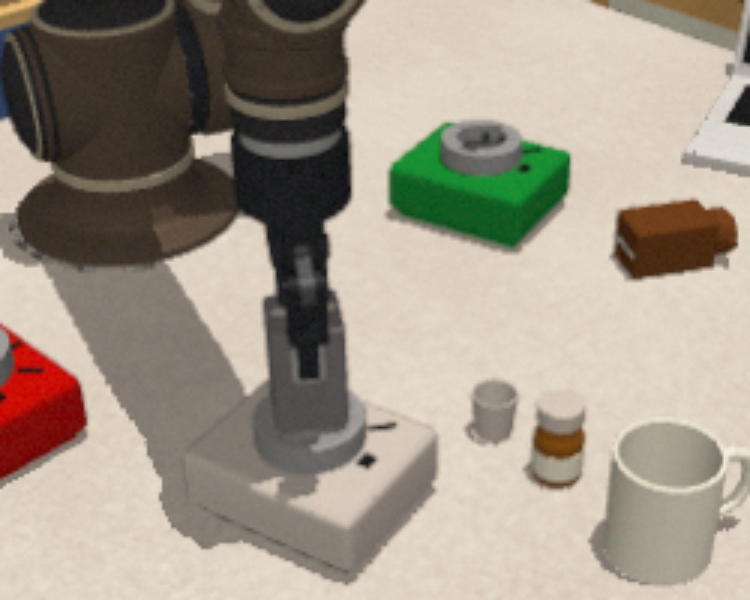

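The cup is seated and its top is at z = 0.173. Its measured yaw is -33.9°, which is 47.8° clockwise of entry (about 45° after the play), and the 0.13 N m moment matches the spring at half-way. Handing in.

```bash
python3 -c "
from cell import r
r.sign_off(); s=r.read_state(); print(s['t'],s['moment'],s['grip_width'])"
```

```text
the job is handed in; nothing more can be done
the job is handed in; nothing more can be done
```

I stood the cup upright on the desk, regripped it from above, and lowered it home into the white mill's collar. I then twisted it 48° clockwise and handed in at about 41.5 s with the gripper still holding it. `sign_off` gives no verdict, so whether it passed is unconfirmed.

**Last checks before hand-in:**
- **Seating:** the cup stopped firmly with its top at 0.173 m, which is the height expected when it is fully seated.
- **Twist:** the scene camera showed 47.8° from entry. With the 3° of play that puts the ring near 45°, and the wrist moment of 0.13 N m matches the spring at half-way.
- **Grip:** the finger opening read 51.5 mm on the 52 mm cup, with about 8 N of steady downward push.

**What went wrong or disagreed:**
- **First attempt to stand it:** the cup turned about 44° in the grip during a joint-space move, probably because its foot touched the desk. I laid it down, regrasped it and turned it in straight-line steps, which worked.
- **Retreat:** one move back from the standing cup was refused, so I went straight up instead.
- **Cameras:** the two views differed by 4–5 mm in x, so I used their mean, and the cup went in without a search.
- **Final two-view fix:** this was a few millimetres off because the gripper hid part of the cup, and the networks did not find the foot.
- **Bystanders:** I did not re-measure them. In the last picture the mug, dose cup and tablet jar had not visibly moved.

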